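# Set out the devices on a wiring practice board

## Robot

A 6-joint arm with a two-finger parallel gripper is mounted at the origin on the work surface. World frame = base frame: x ahead of the robot, y to its left, z up, the work surface at z = 0. Lengths are in mm, angles in rad, forces in N, time in s.
With the tool pointing down it reaches from about 225 to 875 mm from the base axis. Payload 3.4 kg.
Tool frame: the origin (TCP) lies at the very end of the fingers, on their centre line; the grasp point (between the pads) lies 19 mm behind it (arm.pinch_z is the distance from the TCP to the grasp point, in mm); z points along the fingers, y is the direction in which the jaws open and shut (so a half turn about z gives the same grasp; the last joint's range is limited). The gripper opens to 85 mm and grips with 20 to 120 N. Pads are 22 mm wide; open, the fingers measure 114 mm over their backs; the gripper's body (76 mm by 85 mm) begins 54 mm behind the grasp point. The pads swing forward as they close: fully open they stand 13 mm farther back than shut.
Start: joints at [-1.253, 0.276, 1.505, -0, 1.361, -0.121], TCP at [244.294, -520.56, 231.328] pointing down, gripper open.
Joint ranges: [-2.89, 2.89], [-0.75, 2.08], [0.22, 2.7], [-1.18, 4.32], [0.11, 2.71], [-2.7, 2.7]. Speed limits (rad/s): [2.57, 2.57, 3.14, 3.14, 3.14, 3.14].

## Interface

Orientations are given as a unit quaternion [w, x, y, z].
In Python, from plant import state, optics, arm gives the robot as it stands.
- The arm moves only by the tool apply_moves, never from a script. Its argument "rows" is a list of rows, each an object with "xyz": the shift along the tool's x, y, z in m, a list of three; "twist": the turn about the tool's z in degrees. A call has 1 to 10 rows; each row shifts and turns the commanded pose from where the row before left it, along the tool's axes as they then stand; what a row does not reach is not made up. A row lasts 1/12 s, in which the tool goes at most 41.7 mm and 7.16 degrees, less where a joint would pass 70% of its speed; a pose out of reach is approached as far as the arm can. A call with a gripper value outside its range is refused whole. "claw" is the gripper's target within -1 to 1 (shut at 1, half-way at 0, fully open at -1), set as the call begins (left out, the last holds). The fingers move at their own pace and stop on an object; "newtons" is the grip in N (left out, the last holds). Time passes only in rows, so rows that do not move let the fingers close. It gives the time, the measured TCP pose, the force and the opening at its end, in the units of the state.
- state(): the state, without advancing time (a new reading comes with each control period).
- optics.grab_frame(name): name is "scene" or "side" or "wrist"; returns (picture, depth): 400x640x3 uint8, red, green, blue; 400x640 float32, mm along the optical axis (not along the pixel's ray), 0 where there is no reading.
- optics.calibration(name): a dict with "mtx" (3x3 intrinsics, pixels), "eye" and "rotation" of the camera in the world. Camera axes: x right, y down, z forward; pixel columns grow to the right and rows downward; lengths in mm; the calibration is good to about 2 mm. A picture is of the moment at which its call begins: read the wrist's pose just before it. calibration takes no time and is no camera call; for the wrist camera it gives the pose at the moment of the call.
- arm.job_done(): hands the job in, once; it reports no verdict.
Trained networks look in the newest picture that a camera, given by its name, has taken for a name from the list of things; names that differ only in an ending like _2 or _b are one class to them, and where a whole thing is asked for, a point or a joint stands for the part that bears it (a point fixed in the world has none). Each returns a list of dicts, best first, with "confidence" (0 to 1); they miss things now and then, are a little off and sometimes report something else, mostly with a low value. They report only what shows in the picture. A call takes as long as a camera call. They do not tell look-alikes from the thing itself.
- optics.masks_of(thing, camera): "pixels" (400x640 bool, what is visible of it) and "box" ([left, top, right, bottom] in pixels, round what is visible of it).
The state is a dict: "clock": time; "joint_pos": joint angles; "qd": joint speeds; "effort": joint torques, N m; "tool_pos": TCP position; "tool_rot": TCP orientation; "contact_force": force on the tool from outside, world axes, zero at the start; "torque": the same for the moment, N m; "grip_width": opening from 0.0 (shut) to 1.0 (fully open).
Only numpy, scipy, OpenCV 4.12 (cv2) and the standard library are available. Lean on these libraries where they do the work, as an engineer would, in place of code of your own. Each camera call takes 0.05 s, during which the arm holds its last target. There are 200 camera calls.

## Task

Set out the loose devices on the practice board, as it will hang with its wiring duct at the top, ready for screwing down: the junction box midway between the main switch and the red socket and in line with them, with its cover fitted on top; the start-stop station straight below the junction box with its green button uppermost; and the emergency stop straight below the main switch. The last two go 110 mm, centre to centre, below the device above them. Put everything down gently without dropping it, flat and square with the board, and leave the screwdriver and the parts bin where they are.

Things in the scene. Friction and masses are not known exactly. Their poses are not given: they have to be found in the camera images.
- board: Wiring practice board of pale brown strand board, lying flat on the dark bench and fast to it: 300 mm (its x) by 390 mm (its y), 12 mm thick. Its x axis points to the board's top edge, the edge away from the robot (turned up to 9 degrees), along which runs a grey slotted wiring duct, 40 mm wide, rising 40 mm above the board's surface; 'below' means towards the opposite edge (-x), near the robot. Origin: centre of its underside; devices stand on its surface, 12 mm up.
- main_switch: Main switch, screwed to the board on its left or right half: grey box 90 mm (x) by 70 mm (y), with a yellow square and a red rotary handle on top, 82 mm tall in all. Square with the board, axes as the board's. Origin: centre of its underside, on the board's surface.
- red_socket: Three-phase wall socket with a round red flap, screwed to the board on the other half, level with the main switch and 250 mm from it, centre to centre: pale grey base 90 mm (x) by 70 mm (y), about 80 mm tall in all. Axes as the board's. Origin: centre of its underside, on the board's surface.
- junction_box: Loose grey junction box, an open square box 60 x 60 mm, 36 mm tall, walls 3 mm (opening 54 mm), with a white terminal strip inside. Any of its four ways round will do. Grip it across its outer sides. Origin: centre of its underside, z up; 120 g.
- cover: Loose cover of the junction box: pale grey square plate 64 x 64 mm, 10 mm thick, with four dark screw heads, above a 44 x 44 mm locating lip 3 mm deep on its underside, so it lies on the lip with the plate from 3 to 13 mm above the bench. The lip goes inside the box's opening with about 5 mm play each way and the plate rests on the box's rim; any of its four ways round will do. Origin: centre of the lip's underside, z up; seated, it lies 33 mm above the box's origin. 50 g.
- start_stop: Loose start-stop station: box 82 mm (its x) by 54 mm (its y), 46 mm tall, pale grey over dark grey, with a green button (19 mm from the centre towards +x) and a red button (19 mm towards -x) rising to 54 mm, and a black cable gland, 18 mm thick, standing out 14 mm from its -x end. Grip it across the 54 mm width. Origin: centre of the box's underside, z up; 200 g.
- emergency_stop: Loose emergency stop: yellow box on a black base, 68 x 68 mm, 52 mm tall, with a red mushroom head 40 mm in diameter on top, whose straight side runs from 62 to 80 mm above the underside (top at 84 mm). The mushroom does not move and can be used as a grip. Any of its four ways round will do. Origin: centre of its underside, z up; 220 g.
- screwdriver: Bystander: screwdriver with orange handle, 200 mm long, lying to the left of the loose things on the robot's left, to be left alone. Origin near its middle, x along it to the tip.
- parts_bin: Bystander: red open parts bin 150 x 100 mm, 70 mm tall, holding cable glands, to the right of the loose things on the robot's right, to be left alone. Origin: centre of its underside.
Things that resemble listed ones, but are neither listed nor needed, are in the scene too. What is meant by the start_stop is not pink or turquoise, and is the larger of those in its own colour.

How it is judged:
By the outcome, as a careful person would: the job done as asked, in the order asked, and still so for the second after the job is handed in, with the robot touching nothing.
It also fails if it takes over 109 s, if anything falls off the work surface, if the arm or the gripper's body presses on something with over 40 N, if the wrist force passes 120 N, or if a joint passes its speed limit or range.

## Working session

There is one attempt and no reset: what is moved stays moved. The work goes in short steps, Python scripts to look and compute and a tool call to move; the robot and the scene stay as the last step left them, time stands still between calls to the robot, and variables do not carry over. Pictures are saved under pics/ and viewed, about 12 in all and at most 16, crops included, and the job is handed in when it is done.

Besides the shell and the picture viewer there is one more tool, called as name(argument=value, ...) on one line, values as JSON. apply_moves: Moves the arm, as the interface text tells. Its arguments: {"type":"object","properties":{"rows":{"type":"array","items":{"type":"object","properties":{"xyz":{"type":"array","items":{"type":"number"}},"twist":{"type":"number"}}}},"claw":{"type":"number"},"newtons":{"type":"number"}},"required":["rows"]}

```bash
ls; mkdir -p pics
python3 - <<'E'
from plant import state, optics, arm
import cv2
print(state())
for c in("scene","side","wrist"):
    p,d=optics.grab_frame(c); cv2.imwrite(f"pics/{c}0.png",p[:,:,::-1]); k=optics.calibration(c); print(c,k)
E
```

```text
pics
{'clock': 0.0, 'joint_pos': array([-1.25300499e+00,  2.76630224e-01,  1.50612807e+00,  4.03407167e-06,
        1.36072003e+00, -1.21012834e-01]), 'qd': array([-0.0007171 ,  0.00088238,  0.00068875,  0.00074553, -0.00183611,
       -0.00029265]), 'effort': array([ 1.13582690e-03, -4.16769218e+01, -2.45805663e+01, -1.67136882e-04,
        1.09282520e-02,  1.04306153e-05]), 'tool_pos': array([ 244.1158534 , -520.02240635,  230.42165404]), 'tool_rot': array([-9.38469292e-04,  9.76027415e-01,  2.17645574e-01, -9.06525214e-05]), 'contact_force': array([-0.28772443,  0.41852576, -0.13008162]), 'torque': array([-0.0041786 , -0.02200309,  0.03245377]), 'grip_width': 0.9975131493955023}
scene {'mtx': array([[517.23606722,   0.        , 318.34227145],
       [  0.        , 517.23606722, 205.23055882],
       [  0.        ,   0.        ,   1.        ]]), 'eye': array([1001.33411536, -699.98263844, 1211.38450253]), 'rotation': array([-0.28964137,  0.91008083,  0.28061342, -0.09548233])}
side {'mtx': array([[471.46997155,   0.        , 313.57709409],
       [  0.        , 471.46997155, 197.95532924],
       [  0.        ,   0.        ,   1.        ]]), 'eye': array([-186.34930502,  928.86906602, 1262.81758233]), 'rotation': array([ 0.12547425, -0.307116  ,  0.87334416, -0.35665945])}
wrist {'mtx': array([[299.88185556,   0.        , 318.4625064 ],
       [  0.        , 299.88185556, 199.11388933],
       [  0.        ,   0.        ,   1.        ]]), 'eye': array([ 305.65015541, -490.9749893 ,  373.68135412]), 'rotation': array([ 0.11425816,  0.83641158, -0.5310691 , -0.07298182])}
```

View pics/scene0.png

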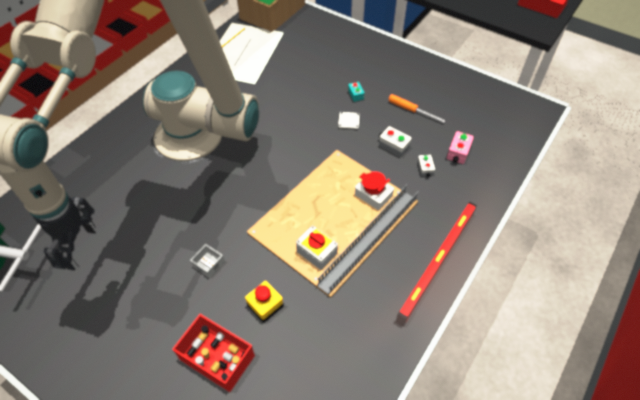

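View pics/side0.png

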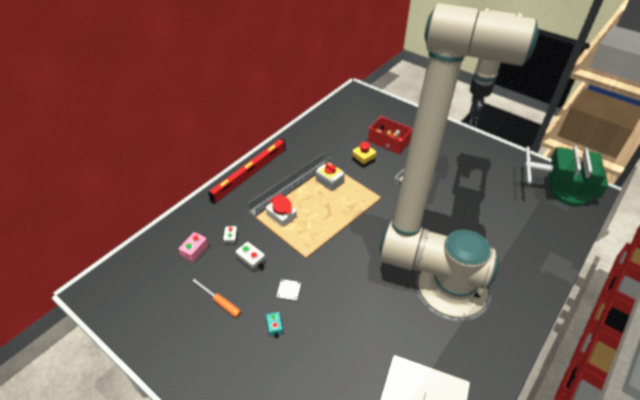

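The scene image shows the main switch at (317,243), red socket (374,186), junction box (206,259) and emergency stop (264,299). It also shows the cover (348,120), large white start-stop (396,139) and look-alikes: small white (427,164), pink (460,146) and turquoise (356,91). The side image agrees.

```bash
cat > h.py <<'E'
from plant import state, optics, arm
import cv2, numpy as np
from scipy.spatial.transform import Rotation as R
def rot(q): return R.from_quat(np.roll(q,-1)).as_matrix()
def cloud(d,k):
    v,u=np.indices(d.shape); K=k["mtx"]
    c=np.stack([(u-K[0,2])/K[0,0]*d,(v-K[1,2])/K[1,1]*d,d],-1)
    return c@rot(k["rotation"]).T+k["eye"]
def look(cam,name=None):
    k=optics.calibration(cam); p,d=optics.grab_frame(cam)
    if name: cv2.imwrite(f"pics/{name}.png",p[:,:,::-1])
    return p,d,k,cloud(d,k)
def rect(P):
    "centre, (long,short), angle deg of long axis"
    (c,(w,h),a)=cv2.minAreaRect(P[:,:2].astype(np.float32))
    if w<h: w,h,a=h,w,a+90
    return np.round(c,1),np.round((w,h),1),round((a+90)%180-90,1)
def seen(thing,cam,d,W,zr,minc=.3):
    out=[]
    for m in optics.masks_of(thing,cam):
        if m["confidence"]<minc: continue
        M=m["pixels"]&(d>0); P=W[M]; z=P[:,2]
        if len(P)<10: continue
        T=P[(z>zr[0])&(z<zr[1])]
        print(thing,round(m["confidence"],2),m["box"],"n",M.sum(),"med",np.round(np.median(P,0)),"zmax",round(np.percentile(z,98)),"rect",rect(T) if len(T)>5 else None)
        out.append((m,T))
    return out
def tool():
    s=state(); M=rot(s["tool_rot"]); y=M[:,1]
    return s["tool_pos"],M,np.degrees(np.arctan2(y[1],y[0]))
E
python3 - <<'E'
from h import *
for cam in("scene","side"):
    p,d,k,W=look(cam); print(cam)
    for t,zr in dict(board=(5,20),main_switch=(40,72),red_socket=(40,72),junction_box=(28,45),cover=(6,20),start_stop=(38,62),emergency_stop=(42,60),screwdriver=(5,50),parts_bin=(60,80)).items(): seen(t,cam,d,W,zr)
E
```

```text
scene
board 0.82 [245.7, 150.1, 419.3, 298.9] n 10639 med [553. -26.  13.] zmax 50 rect (array([562.2,  -7.9]), array([394.6, 304.2]), 83.8)
main_switch 0.67 [294.6, 226.6, 337.3, 270.5] n 1120 med [ 603. -147.   67.] zmax 95 rect (array([ 593. , -135.9]), array([90.1, 70.8]), -6.0)
red_socket 0.81 [354.8, 170.0, 395.9, 208.5] n 1020 med [625.  98.  55.] zmax 89 rect (array([617.7, 112.7]), array([91.7, 72. ]), -6.1)
red_socket 0.55 [248.4, 153.0, 420.2, 296.6] n 10364 med [553. -27.  13.] zmax 50 rect (array([631.3, -19.9]), array([382.3, 154.5]), 84.2)
junction_box 0.74 [191.7, 242.9, 225.3, 280.0] n 694 med [ 367. -317.   15.] zmax 38 rect (array([ 368. , -318.2]), array([63.8, 62.2]), -0.5)
cover 0.67 [337.7, 112.1, 359.4, 131.3] n 312 med [397. 327.  13.] zmax 19 rect (array([397. , 329.1]), array([71.3, 63.8]), -60.7)
start_stop 0.88 [444.6, 130.0, 475.1, 166.2] n 588 med [750. 390.  43.] zmax 56 rect (array([746.3, 409. ]), array([88. , 54.4]), -80.7)
start_stop 0.76 [417.4, 156.5, 435.1, 175.4] n 263 med [695. 284.  31.] zmax 39 rect (array([693.9, 290. ]), array([34. , 19.8]
[... 1535 characters left out ...]

start_stop 0.66 [266.8, 313.8, 283.2, 338.8] n 296 med [337. 458.  33.] zmax 42 rect (array([343.5, 450.7]), array([50.7, 24.1]), -54.7)
start_stop 0.53 [224.6, 227.3, 237.3, 246.1] n 208 med [681. 305.  32.] zmax 40 rect (array([685.8, 302.1]), array([46.7, 26.1]), -69.3)
emergency_stop 0.88 [353.5, 142.5, 374.0, 165.9] n 375 med [ 554. -310.   50.] zmax 87 rect (array([ 564.7, -323.5]), array([72.3, 68. ]), -12.3)
screwdriver 0.66 [203.3, 286.4, 243.7, 316.9] n 341 med [505. 497.  22.] zmax 30 rect (array([531. , 493.1]), array([160.9,  29. ]), 0.1)
parts_bin 0.92 [368.0, 118.8, 414.5, 157.5] n 1133 med [ 551. -498.   41.] zmax 74 rect (array([ 551. , -499.5]), array([153.7, 116.4]), 0.9)
```

View pics/wrist0.png

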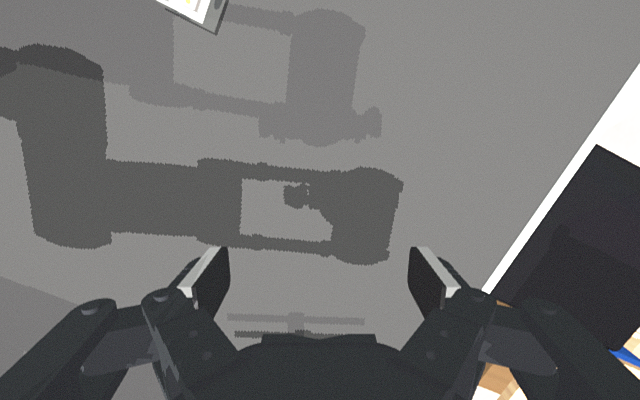

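The wrist image shows only bench and the shadow, the open fingers at about (205,270) and (425,270), and the junction box's corner at the top left.

```bash
cat >> h.py <<'E'
def plan(xyz,yang):
    "twist first, then shift (tool axes after the twist), for TCP target and jaw-axis angle (mod 180)"
    p,M,a=tool(); tw=-((yang-a+90)%180-90)   # tool z down: +twist lowers world angle
    M2=M@R.from_euler('z',tw,degrees=True).as_matrix()
    s=M2.T@(np.array(xyz)-p)
    print("t",round(state()["clock"],1),"at",np.round(p,1),"jaw",round(a,1),"| twist",round(tw,1),"shift mm",np.round(s,1),"q6",round(state()["joint_pos"][5],2))
E
python3 - <<'E'
from h import *
p,M,a=tool(); p0,d,k,W=look("wrist")
T=(W-p)@M
m=(d>0)&(d<230)
for r in (250,262,275,285): 
    for c in (180,205,220,225,410,415,425,440): print(r,c,np.round(T[r,c]),end=' ')
    print()
print("axis in tool",M.T@rot(k["rotation"])[:,2],"eye",M.T@(k["eye"]-p))
sel=m&(abs(T[...,0])<15); z=T[sel]; print(len(z), np.round(np.percentile(z[:,2],[90,99,100])), np.round(z[z[:,2]>-15][:5]))
plan((368,-318,150),84.4); plan((368,-318,150),-6)
E
```

```text
250 180 [-108. -188.  231.] 250 205 [-108. -154.  231.] 250 220 [ 11. -44. -21.] 250 225 [  9. -43. -17.] 250 410 [  8.  42. -15.] 250 415 [ 11.  42. -22.] 250 425 [ 11.  47. -21.] 250 440 [-108.  165.  231.] 
262 180 [-126. -191.  231.] 262 205 [ 11. -46. -34.] 262 220 [  7. -43. -26.] 262 225 [  4. -43. -19.] 262 410 [  3.  42. -17.] 262 415 [  6.  42. -23.] 262 425 [ 10.  43. -31.] 262 440 [  7.  52. -25.] 
275 180 [  7. -56. -36.] 275 205 [ 10. -43. -41.] 275 220 [  1. -43. -27.] 275 225 [ -2. -43. -21.] 275 410 [ -3.  42. -18.] 275 415 [  0.  42. -24.] 275 425 [  6.  43. -35.] 275 440 [ 11.  45. -44.] 
285 180 [ 11. -49. -49.] 285 205 [  7. -43. -44.] 285 220 [ -3. -43. -27.] 285 225 [ -6. -43. -22.] 285 410 [ -8.  43. -19.] 285 415 [ -4.  42. -26.] 285 425 [  3.  42. -37.] 285 440 [ 11.  42. -50.] 
axis in tool [-2.68820227e-01  8.33416675e-04  9.63190008e-01] eye [  68.10455129   -0.48716304 -143.04044479]
38832 [-44. -20. -13.] [[  9.  43. -15.]
 [  8. -43. -14.]
 [  8.  42. -14.]
 [  7. -43. -14.]
 [  8.  42. -15.]]
t 1.2 at [ 244.3 -520.6  231.3] jaw -64.9 | twist 30.7 shift mm [ 103.3 -213.7   81.3] q6 -0.12
t 1.2 at [ 244.3 -520.6  231.3] jaw -64.9 | twist -58.9 shift mm [214.4 101.9  81.3] q6 -0.12
```

apply_moves(rows=[{"xyz":[0,0,0],"twist":6.3},{"xyz":[0,0,0],"twist":6.3},{"xyz":[0,0,0],"twist":6.3},{"xyz":[0,0,0],"twist":6.2},{"xyz":[0.0155,-0.0253,0.0114]},{"xyz":[0.0155,-0.0253,0.0114]},{"xyz":[0.0155,-0.0253,0.0114]},{"xyz":[0.0155,-0.0253,0.0114]},{"xyz":[0.0155,-0.0253,0.0114]},{"xyz":[0.0155,-0.0253,0.0114]}], claw=-1, newtons=40)

```text
invalid input
```

apply_moves(rows=[{"xyz":[0.0155,-0.0253,0.0114]},{"xyz":[0.0155,-0.0253,0.0114]},{"xyz":[0,0,0]},{"xyz":[0,0,0]}])

```text
invalid input
```

Run:
```python
from h import *
p,d,k,W=look("wrist","w1")
seen("junction_box","wrist",d,W,(30,42))
plan((368,-318,140),-90)
```

```text
junction_box 0.67 [154.1, 0.0, 224.9, 30.3] n 1249 med [ 346. -329.   14.] zmax 38 rect (array([ 338.9, -326.1]), array([56.1, 22.1]), -64.9)
t 1.3 at [ 244.3 -520.6  231.3] jaw -64.9 | twist 25.1 shift mm [ 123.7 -202.6   91.3] q6 -0.12
```

View pics/w1.png

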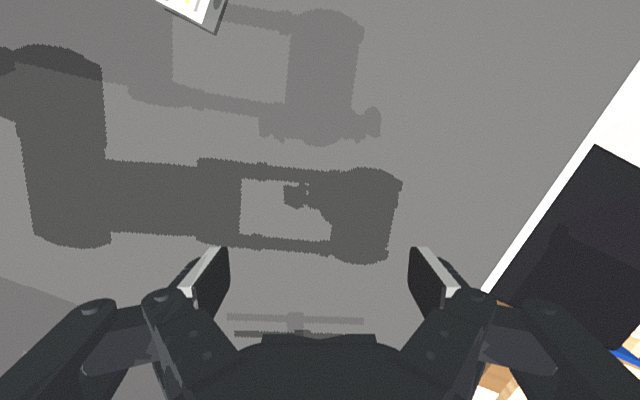

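Nothing moved (view unchanged): the calls were refused. I'll give both keys in each row.

apply_moves(rows=[{"xyz":[0,0,0],"twist":6.3},{"xyz":[0,0,0],"twist":6.3},{"xyz":[0,0,0],"twist":6.3},{"xyz":[0,0,0],"twist":6.2},{"xyz":[0.0155,-0.0253,0.0114],"twist":0},{"xyz":[0.0155,-0.0253,0.0114],"twist":0},{"xyz":[0.0155,-0.0253,0.0114],"twist":0},{"xyz":[0.0155,-0.0253,0.0114],"twist":0},{"xyz":[0.0155,-0.0253,0.0114],"twist":0},{"xyz":[0.0155,-0.0253,0.0114],"twist":0}], claw=-1, newtons=40)

```text
clock: 2.13
tool_pos: [337.7, -367.5, 162.6]
tool_rot: [0.0, 1.0, 0.0, 0.0]
contact_force: [0.1, -0.6, -0.2]
grip_width: 1.002
```

apply_moves(rows=[{"xyz":[0.0155,-0.0253,0.0114],"twist":0},{"xyz":[0.0155,-0.0253,0.0114],"twist":0},{"xyz":[0,0,0],"twist":0},{"xyz":[0,0,0],"twist":0}])

```text
clock: 2.47
tool_pos: [368.4, -316.6, 139.7]
tool_rot: [-0.0, 1.0, 0.002, -0.001]
contact_force: [-1.0, -0.3, -0.1]
grip_width: 1.0
```

Run:
```python
from h import *
p,d,k,W=look("wrist","w2")
seen("junction_box","wrist",d,W,(30,42))
plan((368,-318,140),-90)
```

```text
junction_box 0.75 [284.4, 157.5, 351.3, 233.6] n 5182 med [ 364. -317.   13.] zmax 37 rect (array([ 366.8, -316.9]), array([60.5, 60.1]), -0.8)
t 2.6 at [ 368.4 -319.   140.6] jaw -89.9 | twist 0.1 shift mm [-0.4 -1.   0.6] q6 0.71
```

View pics/w2.png

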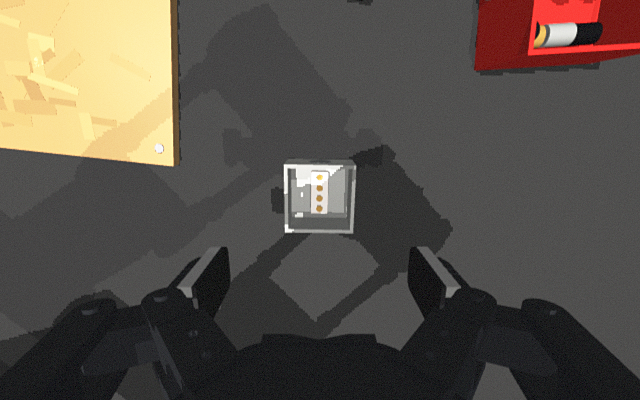

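The wrist view shows the open box at (320,197), nearly square with the tool. I'll descend and grip.

apply_moves(rows=[{"xyz":[-0.0016,-0.002,0.025],"twist":0.9},{"xyz":[0,0,0.03],"twist":0},{"xyz":[0,0,0.03],"twist":0},{"xyz":[0,0,0.025],"twist":0},{"xyz":[0,0,0.016],"twist":0},{"xyz":[0,0,0.01],"twist":0},{"xyz":[0,0,0],"twist":0},{"xyz":[0,0,0],"twist":0}])

```text
clock: 3.23
tool_pos: [366.4, -317.5, 4.2]
tool_rot: [0.0, 1.0, -0.008, 0.0]
contact_force: [-0.1, -0.9, 0.8]
grip_width: 1.0
```

apply_moves(rows=[{"xyz":[0,0,0],"twist":0},{"xyz":[0,0,0],"twist":0},{"xyz":[0,0,0],"twist":0},{"xyz":[0,0,0],"twist":0},{"xyz":[0,0,0],"twist":0},{"xyz":[0,0,0],"twist":0}], claw=1, newtons=30)

```text
clock: 3.73
tool_pos: [367.1, -317.2, 5.3]
tool_rot: [0.001, 1.0, -0.007, 0.001]
contact_force: [-1.2, -1.5, 6.6]
grip_width: 0.7
```

Run:
```python
from h import *
s=state(); print(s["grip_width"],s["contact_force"]); p,M,a=tool()
_,d,k,W=look("wrist"); T=(W-p)@M
sel=(d>0)&(d<230)&(abs(T[...,0])<12)&(abs(T[...,1])>29)&(abs(T[...,1])<36); z=T[sel][:,2]; print(np.percentile(z,[99,99.9]))
plan((604.3,-10.3,150),-95.65)
```

```text
0.6999390428911733 [-1.1954656  -1.46511008  6.62612389]
[-16.42011553 -11.19317599]
t 3.8 at [ 367.1 -317.2    5.3] jaw -90.8 | twist 4.8 shift mm [ 206.1 -328.4 -145.1] q6 0.73
```

apply_moves(rows=[{"xyz":[0,0,-0.012],"twist":0},{"xyz":[0,0,-0.025],"twist":0},{"xyz":[0,0,-0.036],"twist":0},{"xyz":[0,0,-0.036],"twist":0},{"xyz":[0,0,-0.036],"twist":4.8},{"xyz":[0.008,-0.012,0],"twist":0},{"xyz":[0.0187,-0.0298,0],"twist":0},{"xyz":[0.0187,-0.0298,0],"twist":0},{"xyz":[0.0187,-0.0298,0],"twist":0},{"xyz":[0.0187,-0.0298,0],"twist":0}])

```text
clock: 4.62
tool_pos: [462.3, -192.2, 149.3]
tool_rot: [0.0, 0.999, -0.05, 0.0]
contact_force: [1.1, -0.7, -1.3]
grip_width: 0.696
```

apply_moves(rows=[{"xyz":[0.0187,-0.0298,0],"twist":0},{"xyz":[0.0187,-0.0298,0],"twist":0},{"xyz":[0.0187,-0.0298,0],"twist":0},{"xyz":[0.0187,-0.0298,0],"twist":0},{"xyz":[0.0187,-0.0298,0],"twist":0},{"xyz":[0.0187,-0.0298,0],"twist":0},{"xyz":[0.011,-0.0179,0],"twist":0},{"xyz":[0,0,0],"twist":0},{"xyz":[0,0,0],"twist":0},{"xyz":[0,0,0],"twist":0}])

```text
clock: 5.45
tool_pos: [602.9, -10.3, 148.7]
tool_rot: [0.0, 0.999, -0.049, -0.001]
contact_force: [-0.0, -0.4, -1.1]
grip_width: 0.698
```

Run:
```python
from h import *
p,d,k,W=look("wrist","w3")
seen("main_switch","wrist",d,W,(40,72)); seen("red_socket","wrist",d,W,(40,72))
seen("board","wrist",d,W,(8,16))
plan((604.3,-10.3,150),-95.65); print(state()["grip_width"])
```

```text
main_switch 0.66 [405.0, 141.7, 529.4, 258.3] n 11956 med [ 600. -122.   68.] zmax 95 rect (array([ 591.1, -131.4]), array([88.8, 69.7]), -5.9)
red_socket 0.62 [96.8, 136.0, 223.0, 262.3] n 12191 med [623. 105.  76.] zmax 88 rect (array([614.8, 115.4]), array([93.9, 69.5]), -5.8)
board 0.93 [55.7, 63.5, 585.8, 355.0] n 52897 med [663. -13.  13.] zmax 53 rect (array([560.1,  -6.3]), array([391.6, 298.4]), 84.0)
t 5.7 at [603.2 -11.1 149.2] jaw -95.7 | twist -0.1 shift mm [ 1.  -0.9 -0.8] q6 1.54
0.6996803041602512
```

View pics/w3.png

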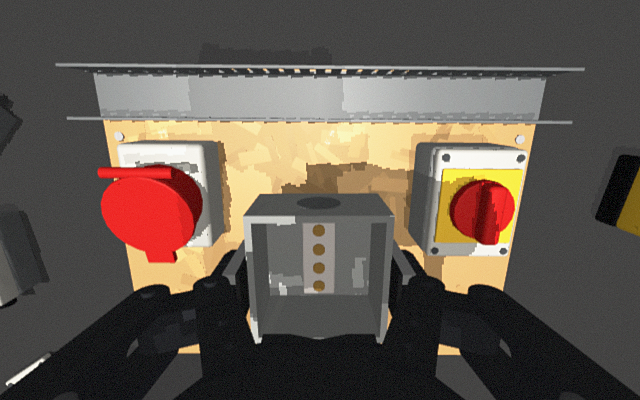

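The wrist view shows the held box at (320,260), the socket on the left at (155,200) and the switch on the right at (485,205). It is clear to place. I'll refine from top faces and check the camera bias on the held box.

Run:
```python
from h import *
tp,M,a=tool()
p,d,k,W=look("wrist")
for t in("main_switch","red_socket"):
    m=optics.masks_of(t,"wrist")[0]["pixels"]&(d>0); z=W[m][:,2]
    h,e=np.histogram(z,np.arange(20,100,2)); print(t,[(int(e[i]),int(h[i])) for i in np.argsort(-h)[:5]])
    for lo in(30,40,50,58): 
        T=W[m&(W[...,2]>lo)&(W[...,2]<lo+10)]
        if len(T)>50: print(lo,rect(T))
    T=W[m]; T=T[(T[:,2]>20)&(T[:,2]<62)]; th=np.radians(-5.8); B=T[:,:2]@np.array([[np.cos(th),-np.sin(th)],[np.sin(th),np.cos(th)]])
    lo,hi=np.percentile(B,[.7,99.3],axis=0); print("board-axes extents",lo,hi,(lo+hi)/2)
T=(W-tp)@M; s=(abs(T[...,1])<34)&(abs(T[...,0])<45)&(T[...,2]>-35)&(T[...,2]<-20)&(d>0)&(np.indices(d.shape)[0]<345)
print("held",np.percentile(T[s],[1,99],axis=0))
```

```text
main_switch [(66, 2477), (70, 1870), (68, 1310), (80, 995), (94, 615)]
30 (array([ 608.2, -111.3]), array([109.5,  51.3]), -41.7)
40 (array([ 608.6, -111.5]), array([109.3,  51.4]), -42.2)
50 (array([ 608.4, -112.2]), array([109.1,  52.9]), -42.9)
58 (array([ 590.5, -131.9]), array([87.8, 68.5]), -5.9)
board-axes extents [ 558.80209657 -101.2111773 ] [645.71454568 -36.43969691] [602.25832112 -68.8254371 ]
red_socket [(52, 1748), (50, 1142), (82, 1018), (80, 1017), (84, 1009)]
30 (array([629.5,  91.8]), array([109.,  51.]), 29.4)
40 (array([630.7,  93.4]), array([109.8,  53.3]), 31.7)
50 (array([616.9, 115.6]), array([88.7, 69.2]), -5.5)
58 (array([612.9, 100.6]), array([72.1, 32. ]), 10.2)
board-axes extents [558.9016138  142.51036938] [646.81735844 209.82364786] [602.85948612 176.16700862]
held [[-28.12576176 -31.81981752 -34.15993503]
 [ 30.10496277  32.05142334 -20.23088129]]
```

apply_moves(rows=[{"xyz":[0.0002,-0.0017,0.015],"twist":0.2},{"xyz":[0,0,0.03],"twist":0},{"xyz":[0,0,0.03],"twist":0},{"xyz":[0,0,0.025],"twist":0},{"xyz":[0,0,0.016],"twist":0},{"xyz":[0,0,0.008],"twist":0},{"xyz":[0,0,0.004],"twist":0},{"xyz":[0,0,0.003],"twist":0},{"xyz":[0,0,0.0015],"twist":0},{"xyz":[0,0,0],"twist":0}])

```text
clock: 6.63
tool_pos: [605.1, -8.6, 17.7]
tool_rot: [0.0, 0.999, -0.051, 0.001]
contact_force: [-0.3, -0.4, -1.8]
grip_width: 0.699
```

Run:
```python
from h import *
for i in range(4):
    s=state(); print(s["tool_pos"],s["contact_force"]); optics.grab_frame("wrist")
plan((603.6,-8.6,16.4),-95.9)
```

```text
[605.13628187  -8.6065412   17.67297597] [-0.29392559 -0.41121482 -1.83164397]
[605.16508067  -8.57967206  17.71980406] [ 0.09313733  0.38915182 -1.07904872]
[605.05763515  -8.52056807  17.66268679] [-0.64308653 -0.05172006 -1.5797936 ]
[604.92781743  -8.48941038  17.52006011] [-0.26398284  0.03152716 -1.2441131 ]
t 6.8 at [604.8  -8.5  17.4] jaw -95.9 | twist 0.0 shift mm [-1.2  0.3  1. ] q6 1.54
```

apply_moves(rows=[{"xyz":[-0.0006,0,0.0005],"twist":0},{"xyz":[0,0,0.0005],"twist":0},{"xyz":[0,0,0.0005],"twist":0},{"xyz":[0,0,0],"twist":0},{"xyz":[0,0,0],"twist":0}])

```text
clock: 7.25
tool_pos: [604.9, -8.5, 17.4]
tool_rot: [0.0, 0.999, -0.051, 0.002]
contact_force: [-1.5, 1.1, 9.6]
grip_width: 0.697
```

apply_moves(rows=[{"xyz":[0,0,0],"twist":0},{"xyz":[0,0,0],"twist":0},{"xyz":[0,0,0],"twist":0},{"xyz":[0,0,0],"twist":0},{"xyz":[0,0,-0.01],"twist":0},{"xyz":[0,0,-0.035],"twist":0},{"xyz":[0,0,-0.035],"twist":0},{"xyz":[0,0,-0.035],"twist":0},{"xyz":[0,0,-0.035],"twist":0},{"xyz":[0,0,0],"twist":0}], claw=-1)

```text
clock: 8.08
tool_pos: [608.3, -8.9, 173.6]
tool_rot: [0.001, 0.999, -0.051, 0.008]
contact_force: [0.6, -0.5, 0.7]
grip_width: 1.002
```

```bash
cat >> h.py <<'E'
def top(thing,cam,W,d,lo,hi):
    m=optics.masks_of(thing,cam)
    return rect(W[m[0]["pixels"]&(d>0)&(W[...,2]>lo)&(W[...,2]<hi)]) if m else None
E
python3 - <<'E'
from h import *
p,d,k,W=look("wrist","w4")
s=top("main_switch","wrist",W,d,58,72);r=top("red_socket","wrist",W,d,48,62);j=top("junction_box","wrist",W,d,43,55)
print(s,r,j); S,Rr,J=s[0],r[0],j[0]; v=(Rr-S)/np.hypot(*(Rr-S)); o=J-(S+Rr)/2
print("dist",np.hypot(*(Rr-S)),"ang",-np.degrees(np.arctan2(v[0],v[1])),"off y",o@v,"off x",o@[v[1],-v[0]])
plan((397,329,110),-60.5);plan((397,329,110),29.5)
E
```

```text
(array([ 590.8, -131.7]), array([87.1, 68.1]), -6.0) (array([617.1, 115.3]), array([88.4, 69.2]), -5.9) (array([604.6,  -8.2]), array([60.4, 60.1]), -5.7)
dist 248.39623588130317 ang -6.07782460764892 off y 0.06882149376920292 off x 0.6463463483267666
t 8.3 at [602.7  -8.3 164.5] jaw -95.9 | twist -35.4 shift mm [ -12.9 -394.8   54.9] q6 1.54
t 8.3 at [602.7  -8.3 164.5] jaw -95.9 | twist 54.6 shift mm [-394.8   12.9   54.9] q6 1.54
```

View pics/w4.png

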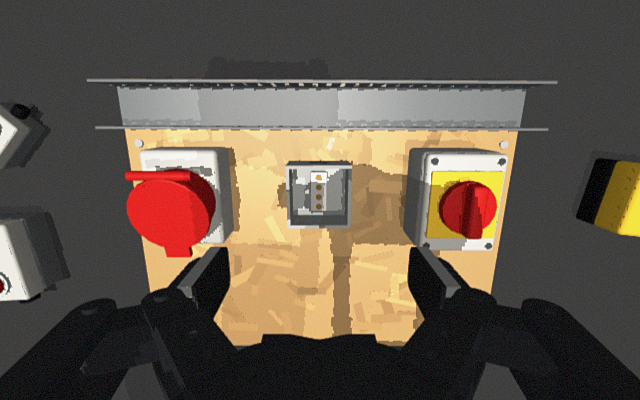

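Verified: the box sits 0.1 / 0.6 mm off the midpoint and is square (image at (320,195)). Next is the cover.

apply_moves(rows=[{"xyz":[0,0,0],"twist":-7.1},{"xyz":[0,0,0],"twist":-7.1},{"xyz":[0,0,0],"twist":-7.1},{"xyz":[0,0,0],"twist":-7.1},{"xyz":[0,0,0],"twist":-7.0},{"xyz":[0,-0.018,0],"twist":0},{"xyz":[-0.0012,-0.036,0],"twist":0},{"xyz":[-0.0012,-0.036,0],"twist":0},{"xyz":[-0.0012,-0.036,0],"twist":0},{"xyz":[-0.0012,-0.036,0],"twist":0}])

```text
clock: 9.12
tool_pos: [516.8, 131.8, 163.4]
tool_rot: [-0.001, 0.967, 0.254, -0.002]
contact_force: [-0.1, 0.3, 0.2]
grip_width: 1.001
```

apply_moves(rows=[{"xyz":[-0.0012,-0.036,0.005],"twist":0},{"xyz":[-0.0012,-0.036,0.007],"twist":0},{"xyz":[-0.0012,-0.036,0.01],"twist":0},{"xyz":[-0.0012,-0.036,0.01],"twist":0},{"xyz":[-0.0012,-0.036,0.01],"twist":0},{"xyz":[-0.0012,-0.036,0.01],"twist":0},{"xyz":[0,-0.016,0.003],"twist":0},{"xyz":[0,0,0],"twist":0},{"xyz":[0,0,0],"twist":0},{"xyz":[0,0,0],"twist":0}])

```text
clock: 9.95
tool_pos: [398.6, 327.9, 109.6]
tool_rot: [0.001, 0.967, 0.255, -0.001]
contact_force: [0.1, -0.2, -0.0]
grip_width: 0.998
```

Run:
```python
from h import *
p,d,k,W=look("wrist","w5")
c=top("cover","wrist",W,d,8,20); print(c); print("z",state()["tool_pos"])
plan((*c[0],-5),c[2])
plan((*c[0],-5),c[2]+90)
```

```text
(array([394.1, 334.4]), array([64.3, 64.1]), -61.4)
z [399.45660682 327.61339071 110.07045477]
t 10.1 at [399.5 327.6 110.1] jaw -60.6 | twist 0.8 shift mm [ -1.4  -8.6 115.1] q6 1.61
t 10.1 at [399.5 327.6 110.1] jaw -60.6 | twist -89.2 shift mm [  8.6  -1.4 115.1] q6 1.61
```

View pics/w5.png

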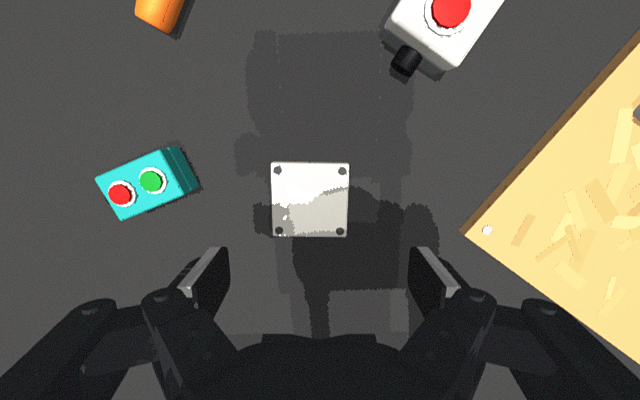

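The cover is at (310,200), with free space around it. I'll descend and grip.

apply_moves(rows=[{"xyz":[-0.0014,-0.0086,0.01],"twist":0.8},{"xyz":[0,0,0.03],"twist":0},{"xyz":[0,0,0.03],"twist":0},{"xyz":[0,0,0.022],"twist":0},{"xyz":[0,0,0.014],"twist":0},{"xyz":[0,0,0.005],"twist":0},{"xyz":[0,0,0.002],"twist":0},{"xyz":[0,0,0],"twist":0},{"xyz":[0,0,0],"twist":0}])

```text
clock: 10.8
tool_pos: [394.6, 335.5, -2.0]
tool_rot: [-0.0, 0.969, 0.248, 0.001]
contact_force: [0.1, 0.4, -0.4]
grip_width: 1.002
```

apply_moves(rows=[{"xyz":[0,0,0],"twist":0},{"xyz":[0,0,0],"twist":0},{"xyz":[0,0,0],"twist":0},{"xyz":[0,0,0],"twist":0},{"xyz":[0,0,0],"twist":0},{"xyz":[0,0,0],"twist":0}], claw=1, newtons=30)

```text
clock: 11.3
tool_pos: [394.2, 335.6, -1.7]
tool_rot: [-0.0, 0.969, 0.248, 0.001]
contact_force: [-0.3, -0.8, 5.9]
grip_width: 0.741
```

Run:
```python
from h import *
plan((604.6,-8.2,160),-95.9)
```

```text
t 11.3 at [394.2 335.6  -1.7] jaw -61.2 | twist 34.7 shift mm [ 244.9  320.2 -161.5] q6 1.64
```

apply_moves(rows=[{"xyz":[0,0,-0.008],"twist":0},{"xyz":[0,0,-0.02],"twist":0},{"xyz":[0,0,-0.03],"twist":0},{"xyz":[0,0,-0.035],"twist":0},{"xyz":[0,0,-0.035],"twist":0},{"xyz":[0,0,-0.027],"twist":7.0},{"xyz":[0,0,0],"twist":7.0},{"xyz":[0,0,0],"twist":7.0},{"xyz":[0,0,0],"twist":7.0},{"xyz":[0,0,0],"twist":6.7}])

```text
clock: 12.13
tool_pos: [393.2, 335.3, 153.0]
tool_rot: [-0.0, 0.998, -0.055, 0.0]
contact_force: [-0.1, -0.3, 0.1]
grip_width: 0.736
```

apply_moves(rows=[{"xyz":[0.0125,0.0162,0],"twist":0},{"xyz":[0.0215,0.028,0],"twist":0},{"xyz":[0.0215,0.028,0],"twist":0},{"xyz":[0.0215,0.028,0],"twist":0},{"xyz":[0.0215,0.028,0],"twist":0},{"xyz":[0.0215,0.028,0],"twist":0},{"xyz":[0.0215,0.028,0],"twist":0},{"xyz":[0.0215,0.028,0],"twist":0},{"xyz":[0.0215,0.028,0],"twist":0},{"xyz":[0.0215,0.028,0],"twist":0}])

```text
clock: 12.97
tool_pos: [570.9, 45.7, 152.7]
tool_rot: [-0.0, 0.999, -0.052, 0.0]
contact_force: [1.0, 0.0, -0.7]
grip_width: 0.737
```

apply_moves(rows=[{"xyz":[0.0215,0.028,0],"twist":0},{"xyz":[0.0174,0.024,0],"twist":0},{"xyz":[0,0,0.025],"twist":0},{"xyz":[0,0,0.025],"twist":0},{"xyz":[0,0,0.015],"twist":0},{"xyz":[0,0,0],"twist":0},{"xyz":[0,0,0],"twist":0},{"xyz":[0,0,0],"twist":0}])

```text
clock: 13.63
tool_pos: [604.7, -8.5, 88.4]
tool_rot: [0.0, 0.999, -0.052, 0.001]
contact_force: [1.0, 0.6, 0.1]
grip_width: 0.736
```

Run:
```python
from h import *
for i in range(3): plan((604.6,-8.2,43.3),-95.9); p,d,k,W=look("wrist","w6")
tp,M,a=tool(); print(top("cover","wrist",W,d,85,130),state()["contact_force"])
```

```text
t 13.6 at [604.7  -8.5  88.4] jaw -95.9 | twist -0.0 shift mm [-0.2 -0.3 45.1] q6 1.55
t 13.7 at [604.9  -8.5  88.8] jaw -95.9 | twist -0.0 shift mm [-0.5 -0.3 45.5] q6 1.55
t 13.7 at [605.   -8.5  88.9] jaw -95.9 | twist -0.0 shift mm [-0.5 -0.3 45.6] q6 1.55
(array([604.4,  -8.2]), array([64.4, 64.3]), -5.5) [-0.04061371  0.62033363 -0.18881438]
```

View pics/w6.png

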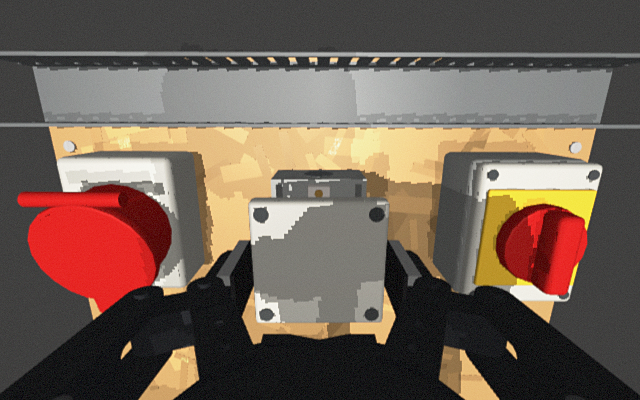

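The held cover (318,260) is centred over the box. Lowering it gently.

apply_moves(rows=[{"xyz":[-0.0002,-0.0002,0.012],"twist":0},{"xyz":[0,0,0.015],"twist":0},{"xyz":[0,0,0.009],"twist":0},{"xyz":[0,0,0.004],"twist":0},{"xyz":[0,0,0.002],"twist":0},{"xyz":[0,0,0.001],"twist":0},{"xyz":[0,0,0.001],"twist":0},{"xyz":[0,0,0],"twist":0},{"xyz":[0,0,0],"twist":0}])

```text
clock: 14.58
tool_pos: [604.0, -8.4, 43.6]
tool_rot: [0.0, 0.999, -0.052, 0.0]
contact_force: [-0.2, 0.1, -0.0]
grip_width: 0.736
```

apply_moves(rows=[{"xyz":[0,0,0.0005],"twist":0},{"xyz":[0,0,0.0004],"twist":0},{"xyz":[0,0,0],"twist":0},{"xyz":[0,0,0],"twist":0}])

```text
clock: 14.92
tool_pos: [604.1, -8.4, 43.3]
tool_rot: [0.0, 0.999, -0.052, 0.001]
contact_force: [-1.3, -0.3, 5.4]
grip_width: 0.742
```

apply_moves(rows=[{"xyz":[0,0,0],"twist":0},{"xyz":[0,0,0],"twist":0},{"xyz":[0,0,0],"twist":0},{"xyz":[0,0,0],"twist":0},{"xyz":[0,0,-0.01],"twist":0},{"xyz":[0,0,-0.03],"twist":0},{"xyz":[0,0,-0.035],"twist":0},{"xyz":[0,0,-0.035],"twist":0},{"xyz":[0,0,-0.01],"twist":0},{"xyz":[0,0,0],"twist":0}], claw=-1)

```text
clock: 15.75
tool_pos: [606.2, -8.7, 166.8]
tool_rot: [0.0, 0.999, -0.052, 0.004]
contact_force: [-0.5, -1.0, -0.2]
grip_width: 1.0
```

Run:
```python
from h import *
p,d,k,W=look("wrist","w7")
s=top("main_switch","wrist",W,d,58,72);r=top("red_socket","wrist",W,d,48,62);j=top("cover","wrist",W,d,53,64)
print(s,r,j); S,Rr,J=s[0],r[0],j[0]; v=(Rr-S)/np.hypot(*(Rr-S)); o=J-(S+Rr)/2
print("off y",o@v,"off x",o@[v[1],-v[0]]); m=optics.masks_of("cover","wrist")[0]["pixels"]&(d>0)&(W[...,2]>50); P=W[m]; A=np.c_[P[:,:2]-J,np.ones(len(P))]; print("plane",np.linalg.lstsq(A,P[:,2],rcond=None)[0])
plan((567,323,150),-91.7)
```

```text
(array([ 590.8, -131.7]), array([87.2, 68. ]), -6.0) (array([617.5, 115.5]), array([87.9, 69.7]), -6.6) (array([603.6,  -8.2]), array([64.1, 63.2]), 84.2)
off y -0.15848357794051868 off x -0.5360811090899609
plane [-6.15432533e-03  5.29608277e-04  5.83901086e+01]
t 16.0 at [602.3  -8.2 160.1] jaw -96.0 | twist -4.3 shift mm [ -45.  -330.    10.4] q6 1.55
```

The cover is seated level at 58.4 mm, centred within 0.6 mm. Next is the start-stop.

apply_moves(rows=[{"xyz":[0,0,0],"twist":-4.3},{"xyz":[-0.003,-0.02,0],"twist":0},{"xyz":[-0.0048,-0.035,0],"twist":0},{"xyz":[-0.0048,-0.035,0],"twist":0},{"xyz":[-0.0048,-0.035,0],"twist":0},{"xyz":[-0.0048,-0.035,0],"twist":0},{"xyz":[-0.0048,-0.035,0],"twist":0},{"xyz":[-0.0048,-0.035,0.002],"twist":0},{"xyz":[-0.0048,-0.035,0.004],"twist":0},{"xyz":[-0.0048,-0.035,0.004],"twist":0}])

```text
clock: 16.83
tool_pos: [569.7, 294.1, 150.2]
tool_rot: [0.001, 1.0, -0.014, -0.001]
contact_force: [0.0, -0.6, -0.0]
grip_width: 0.998
```

apply_moves(rows=[{"xyz":[-0.0036,-0.03,0],"twist":0},{"xyz":[0,0,0],"twist":0},{"xyz":[0,0,0],"twist":0},{"xyz":[0,0,0],"twist":0}])

```text
clock: 17.17
tool_pos: [567.6, 322.1, 150.6]
tool_rot: [0.001, 1.0, -0.014, -0.001]
contact_force: [1.3, -0.6, -0.5]
grip_width: 1.0
```

Run:
```python
from h import *
p,d,k,W=look("wrist","w8")
tp,M,a=tool()
for m,T in seen("start_stop","wrist",d,W,(42,49)):
    P=m["pixels"]; hs=cv2.cvtColor(p,cv2.COLOR_RGB2HSV)
    for n,lo,hi in(("green",45,85),("red",0,8)):
        q=P&(hs[...,1]>140)&(hs[...,2]>60)&(hs[...,0]>=lo)&(hs[...,0]<=hi)&(W[...,2]>46)&(W[...,2]<60)
        if q.sum()>20: print(n,q.sum(),np.round(W[q].mean(0),1))
```

```text
start_stop 0.77 [137.6, 3.7, 259.9, 27.7] n 2190 med [717. 420.  25.] zmax 47 rect (array([715.6, 426.6]), array([46.8,  8. ]), -89.3)
start_stop 0.69 [286.9, 145.3, 350.3, 248.4] n 6160 med [573. 323.  47.] zmax 55 rect (array([568.7, 323.6]), array([81.6, 54. ]), -2.5)
start_stop 0.61 [306.2, 2.5, 387.0, 87.9] n 3951 med [690. 297.  32.] zmax 39 rect None
green 537 [588.1 322.8  54.5]
red 490 [550.6 324.5  54.3]
```

View pics/w8.png

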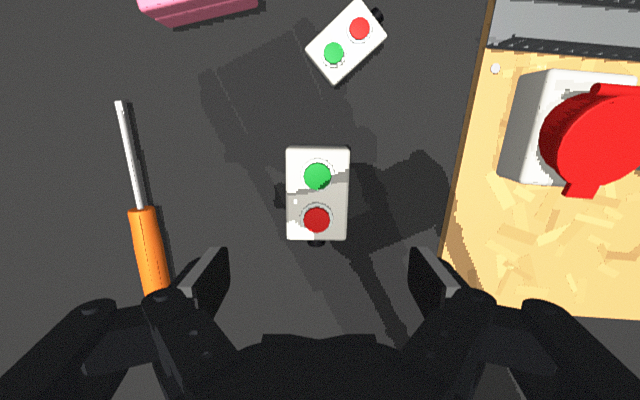

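The target station is the white one at (318,195), green at (318,175), gland towards the robot. The smaller white one at (345,40) is the look-alike.

Run:
```python
from h import *
plan((569,323.6,8),-92.5)
```

```text
t 17.3 at [568.2 321.3 151.4] jaw -91.7 | twist 0.8 shift mm [  0.9  -2.5 143.4] q6 2.01
```

apply_moves(rows=[{"xyz":[0.0009,-0.002,0.016],"twist":0.8},{"xyz":[0,0,0.032],"twist":0},{"xyz":[0,0,0.032],"twist":0},{"xyz":[0,0,0.028],"twist":0},{"xyz":[0,0,0.02],"twist":0},{"xyz":[0,0,0.01],"twist":0},{"xyz":[0,0,0.005],"twist":0},{"xyz":[0,0,0],"twist":0},{"xyz":[0,0,0],"twist":0}])

```text
clock: 18.02
tool_pos: [570.3, 324.6, 10.3]
tool_rot: [-0.0, 1.0, -0.022, 0.001]
contact_force: [0.1, 0.7, 0.1]
grip_width: 1.003
```

apply_moves(rows=[{"xyz":[0,0,0],"twist":0},{"xyz":[0,0,0],"twist":0},{"xyz":[0,0,0],"twist":0},{"xyz":[0,0,0],"twist":0},{"xyz":[0,0,0],"twist":0},{"xyz":[0,0,0],"twist":0}], claw=1, newtons=40)

```text
clock: 18.52
tool_pos: [570.1, 325.0, 10.7]
tool_rot: [-0.0, 1.0, -0.021, 0.001]
contact_force: [-0.0, -1.4, 6.1]
grip_width: 0.622
```

Run:
```python
from h import *
th=np.radians(-5.95); J=np.array([604,-8.2]); S=np.array([590.8,-131.8]); dn=-110*np.array([np.cos(th),np.sin(th)])
print("ss",J+dn,"es",S+dn)
plan((*(J+dn),150),-95.95)
```

```text
ss [494.59259915   3.20265934] es [ 481.39259915 -120.39734066]
t 18.5 at [570.1 325.   10.7] jaw -92.4 | twist 3.5 shift mm [ -41.4  327.8 -139.6] q6 2.03
```

apply_moves(rows=[{"xyz":[0,0,-0.01],"twist":0},{"xyz":[0,0,-0.025],"twist":0},{"xyz":[0,0,-0.035],"twist":0},{"xyz":[0,0,-0.035],"twist":0},{"xyz":[0,0,-0.035],"twist":3.5},{"xyz":[-0.002,0.0178,0],"twist":0},{"xyz":[-0.004,0.0316,0],"twist":0},{"xyz":[-0.004,0.0316,0],"twist":0},{"xyz":[-0.004,0.0316,0],"twist":0},{"xyz":[-0.004,0.0316,0],"twist":0}])

```text
clock: 19.35
tool_pos: [535.1, 182.2, 149.3]
tool_rot: [0.0, 0.999, -0.052, -0.0]
contact_force: [1.4, -1.0, -2.5]
grip_width: 0.628
```

apply_moves(rows=[{"xyz":[-0.004,0.0316,0],"twist":0},{"xyz":[-0.004,0.0316,0],"twist":0},{"xyz":[-0.004,0.0316,0],"twist":0},{"xyz":[-0.004,0.0316,0],"twist":0},{"xyz":[-0.004,0.0316,0],"twist":0},{"xyz":[-0.0036,0.0256,0],"twist":0},{"xyz":[0,0,0.025],"twist":0},{"xyz":[0,0,0.025],"twist":0},{"xyz":[0,0,0],"twist":0},{"xyz":[0,0,0],"twist":0}])

```text
clock: 20.18
tool_pos: [492.4, 3.3, 98.6]
tool_rot: [-0.0, 0.999, -0.052, -0.002]
contact_force: [0.2, -0.6, -1.5]
grip_width: 0.623
```

Run:
```python
from h import *
p,d,k,W=look("wrist","w9")
z=state()["tool_pos"][2]-10.7+46
print(z,top("start_stop","wrist",W,d,z-5,z+4),top("cover","wrist",W,d,53,64),top("main_switch","wrist",W,d,58,72))
plan((494.6,3.2,22.7),-95.95); print(state()["contact_force"])
```

```text
134.95679182921398 (array([500.2,   2.7]), array([64.3, 53.8]), -5.7) (array([595.3,  -7.2]), array([64.2, 48.7]), 84.2) (array([ 575.5, -129.8]), array([68.6, 58.6]), 83.4)
t 20.4 at [495.    3.3 100.6] jaw -95.9 | twist 0.0 shift mm [-0.6  0.1 77.9] q6 1.54
[-0.70408081  0.06857251 -1.87143159]
```

View pics/w9.png

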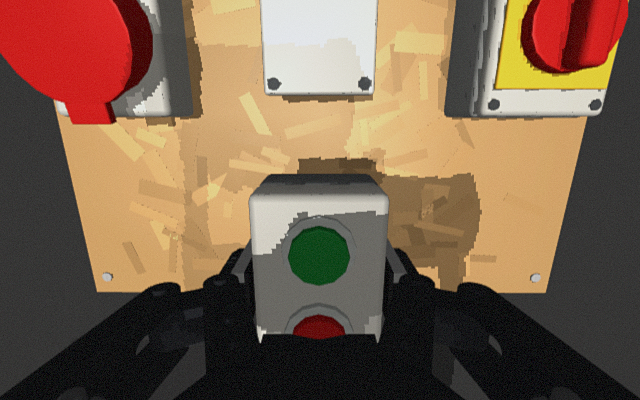

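The held station is at (318,260), green towards the duct. I'll check its centre by the green button.

Run:
```python
from h import *
p,d,k,W=look("wrist"); tp,M,a=tool(); T=(W-tp)@M
hs=cv2.cvtColor(p,cv2.COLOR_RGB2HSV); v,u=np.indices(d.shape)
q=(hs[...,1]>140)&(hs[...,0]>=45)&(hs[...,0]<=85)&(abs(u-318)<45)&(abs(v-255)<40)&(d>0)
z=np.percentile(T[q][:,2],10); print(z); q&=T[...,2]<z+4
(c,(w,h),an)=cv2.minAreaRect(T[q][:,:2].astype(np.float32)); print("green tool xy",c,w,h,"-> centre x",c[0]-19)
e=(abs(T[...,1])<20)&(abs(T[...,2]+34)<5)&(v<240)&(v>160)&(d>0); print("far edge",np.percentile(T[e][:,0],[99,99.9]),"->",np.percentile(T[e][:,0],99.5)-41)
plan((494.6,3.2,22.7),-95.95)
```

```text
-44.475177344954474
green tool xy (18.14710235595703, -0.3500862121582031) 21.75038719177246 22.19468116760254 -> centre x -0.8528976440429688
far edge [39.84363935 39.99417825] -> -1.0960122423265801
t 20.4 at [494.9   3.3 100.5] jaw -95.9 | twist 0.0 shift mm [-0.5  0.1 77.8] q6 1.54
```

apply_moves(rows=[{"xyz":[0.0006,0.0003,0.015],"twist":0},{"xyz":[0,0,0.025],"twist":0},{"xyz":[0,0,0.018],"twist":0},{"xyz":[0,0,0.01],"twist":0},{"xyz":[0,0,0.005],"twist":0},{"xyz":[0,0,0.002],"twist":0},{"xyz":[0,0,0.0015],"twist":0},{"xyz":[0,0,0],"twist":0},{"xyz":[0,0,0],"twist":0}])

```text
clock: 21.18
tool_pos: [495.1, 2.6, 23.5]
tool_rot: [0.0, 0.999, -0.052, 0.001]
contact_force: [0.2, 0.6, -2.4]
grip_width: 0.624
```

Run:
```python
from h import *
optics.grab_frame("side"); plan((495.6,3.2,22.7),-95.95); print(state()["contact_force"])
```

```text
t 21.2 at [495.    2.6  23.5] jaw -96.0 | twist -0.0 shift mm [ 0.5 -0.6  0.8] q6 1.54
[-0.4933751   0.33879011 -2.85360158]
```

apply_moves(rows=[{"xyz":[0.0003,-0.0003,0.0005],"twist":0},{"xyz":[0,0,0.0004],"twist":0},{"xyz":[0,0,0.0004],"twist":0},{"xyz":[0,0,0],"twist":0},{"xyz":[0,0,0],"twist":0}])

```text
clock: 21.65
tool_pos: [495.2, 2.9, 22.7]
tool_rot: [0.0, 0.999, -0.052, 0.001]
contact_force: [-2.4, 0.3, 7.6]
grip_width: 0.627
```

apply_moves(rows=[{"xyz":[0,0,0],"twist":0},{"xyz":[0,0,0],"twist":0},{"xyz":[0,0,0],"twist":0},{"xyz":[0,0,0],"twist":0},{"xyz":[0,0,-0.01],"twist":0},{"xyz":[0,0,-0.03],"twist":0},{"xyz":[0,0,-0.035],"twist":0},{"xyz":[0,0,-0.035],"twist":0},{"xyz":[0,0,-0.035],"twist":0},{"xyz":[0,0,-0.02],"twist":0}], claw=-1)

```text
clock: 22.48
tool_pos: [496.2, 2.8, 190.2]
tool_rot: [0.0, 0.999, -0.052, 0.003]
contact_force: [0.9, -1.2, 0.7]
grip_width: 0.996
```

apply_moves(rows=[{"xyz":[0,0,-0.03],"twist":0},{"xyz":[0,0,0],"twist":0},{"xyz":[0,0,0],"twist":0}])

```text
clock: 22.73
tool_pos: [495.7, 2.8, 217.9]
tool_rot: [0.0, 0.999, -0.052, 0.002]
contact_force: [0.4, 0.7, -0.5]
grip_width: 0.998
```

```bash
cat >> h.py <<'E'
def report(W,d,cam="wrist"):
    s=top("main_switch",cam,W,d,58,72);r=top("red_socket",cam,W,d,48,62);j=top("cover",cam,W,d,53,64);q=top("start_stop",cam,W,d,54,62);e=top("emergency_stop",cam,W,d,56,70)
    print("ms",s,"\nrs",r,"\ncover",j,"\nss",q,"\nes",e)
    th=np.radians(-5.95); B=np.array([[np.cos(th),np.sin(th)],[-np.sin(th),np.cos(th)]])
    for n,a,b in(("cover-mid",j,(None if s is None or r is None else ((s[0]+r[0])/2,))),("ss-cover",q,j),("es-ms",e,s)):
        if a and b: print(n,np.round(B@(a[0]-b[0]),1))
E
python3 - <<'E'
from h import *
p,d,k,W=look("wrist","w10"); report(W,d)
plan((566.5,-326.5,200),-103)
E
```

```text
ms (array([ 590.6, -132.1]), array([88.2, 68.4]), -6.0) 
rs (array([616.7, 115.8]), array([89.1, 69.9]), -5.9) 
cover (array([603.2,  -8.1]), array([64.2, 63.3]), 84.1) 
ss (array([494.3,   3.2]), array([81., 54.]), -5.9) 
es (array([0., 0.]), array([0., 0.]), 0.0)
cover-mid [-0.5  0. ]
ss-cover [-109.5   -0. ]
es-ms [-601.1   70.2]
t 23.0 at [493.9   3.1 215. ] jaw -96.0 | twist 7.0 shift mm [144.9 304.8  14.7] q6 1.54
```

View pics/w10.png

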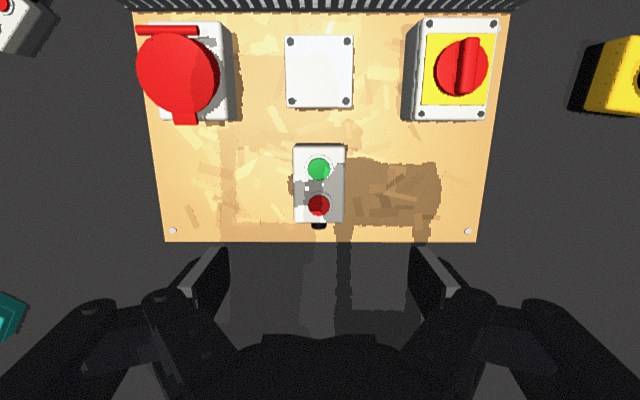

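The station sits 109.5 mm below the box, square, with green uppermost (318,168). Next is the emergency stop.

apply_moves(rows=[{"xyz":[0,0,0],"twist":7.0},{"xyz":[0.007,0.0148,0],"twist":0},{"xyz":[0.0155,0.0325,0.003],"twist":0},{"xyz":[0.0155,0.0325,0.003],"twist":0},{"xyz":[0.0155,0.0325,0.003],"twist":0},{"xyz":[0.0155,0.0325,0.003],"twist":0},{"xyz":[0.0155,0.0325,0.003],"twist":0},{"xyz":[0.0155,0.0325,0.003],"twist":0},{"xyz":[0.0155,0.0325,0.003],"twist":0},{"xyz":[0.0155,0.0325,0.003],"twist":0}])

```text
clock: 23.87
tool_pos: [560.5, -295.8, 191.1]
tool_rot: [-0.0, 0.994, -0.113, -0.001]
contact_force: [1.3, -0.3, -0.9]
grip_width: 0.998
```

apply_moves(rows=[{"xyz":[0.0139,0.03,0.003],"twist":0},{"xyz":[0,0,0],"twist":0},{"xyz":[0,0,0],"twist":0},{"xyz":[0,0,0],"twist":0}])

```text
clock: 24.2
tool_pos: [567.0, -325.9, 188.2]
tool_rot: [-0.001, 0.994, -0.113, -0.001]
contact_force: [0.3, 0.6, 0.0]
grip_width: 1.002
```

Run:
```python
from h import *
p,d,k,W=look("wrist","w11"); e=top("emergency_stop","wrist",W,d,44,58); print(e, top("emergency_stop","wrist",W,d,78,90))
plan((*e[0],20),e[2]-90); plan((*e[0],20),e[2])
```

```text
(array([ 566.8, -327.1]), array([68., 67.]), 77.5) (array([ 566.5, -326.8]), array([39. , 38.7]), -67.5)
t 24.4 at [ 567.4 -325.1  189.5] jaw -102.9 | twist 89.6 shift mm [2.100e+00 1.000e-01 1.695e+02] q6 1.17
t 24.4 at [ 567.4 -325.1  189.5] jaw -102.9 | twist -0.4 shift mm [-1.000e-01  2.100e+00  1.695e+02] q6 1.17
```

View pics/w11.png

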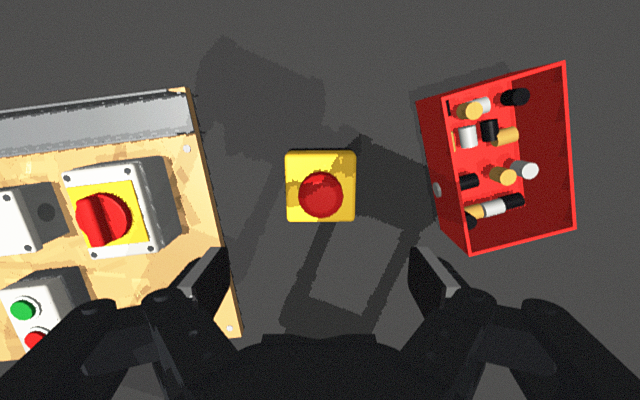

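The emergency stop is at (320,187), with free space on both jaw sides. I'll grip it across its box sides.

apply_moves(rows=[{"xyz":[0,0.0017,0.016],"twist":-0.4},{"xyz":[0,0,0.034],"twist":0},{"xyz":[0,0,0.036],"twist":0},{"xyz":[0,0,0.034],"twist":0},{"xyz":[0,0,0.026],"twist":0},{"xyz":[0,0,0.014],"twist":0},{"xyz":[0,0,0.008],"twist":0},{"xyz":[0,0,0],"twist":0},{"xyz":[0,0,0],"twist":0}])

```text
clock: 25.1
tool_pos: [567.7, -327.9, 22.3]
tool_rot: [0.0, 0.994, -0.109, 0.001]
contact_force: [0.4, 0.6, -0.1]
grip_width: 1.001
```

apply_moves(rows=[{"xyz":[0,0,0],"twist":0},{"xyz":[0,0,0],"twist":0},{"xyz":[0,0,0],"twist":0},{"xyz":[0,0,0],"twist":0},{"xyz":[0,0,0],"twist":0},{"xyz":[0,0,0],"twist":0}], claw=1, newtons=45)

```text
clock: 25.6
tool_pos: [568.5, -328.9, 23.6]
tool_rot: [0.001, 0.994, -0.109, 0.002]
contact_force: [1.4, 1.1, 6.0]
grip_width: 0.785
```

Run:
```python
from h import *
print(state()["contact_force"]);plan((481.2,-120.7,150),-95.95)
```

```text
[1.35026565 1.06305331 5.99519392]
t 25.6 at [ 568.5 -328.9   23.6] jaw -102.6 | twist -6.6 shift mm [-107.9 -197.8 -127.1] q6 1.16
```

apply_moves(rows=[{"xyz":[0,0,-0.01],"twist":0},{"xyz":[0,0,-0.025],"twist":0},{"xyz":[0,0,-0.03],"twist":0},{"xyz":[0,0,-0.032],"twist":0},{"xyz":[0,0,-0.03],"twist":-6.6},{"xyz":[-0.0079,-0.0138,0],"twist":0},{"xyz":[-0.017,-0.031,0],"twist":0},{"xyz":[-0.017,-0.031,0],"twist":0},{"xyz":[-0.017,-0.031,0],"twist":0},{"xyz":[-0.017,-0.031,0],"twist":0}])

```text
clock: 26.43
tool_pos: [504.7, -182.0, 148.8]
tool_rot: [0.0, 0.999, -0.052, -0.0]
contact_force: [1.1, 0.3, -2.2]
grip_width: 0.783
```

apply_moves(rows=[{"xyz":[-0.017,-0.031,0],"twist":0},{"xyz":[-0.015,-0.029,0],"twist":0},{"xyz":[0,0,0.03],"twist":0},{"xyz":[0,0,0.03],"twist":0},{"xyz":[0,0,0],"twist":0},{"xyz":[0,0,0],"twist":0},{"xyz":[0,0,0],"twist":0}])

```text
clock: 27.02
tool_pos: [481.3, -120.9, 89.6]
tool_rot: [0.0, 0.999, -0.052, 0.001]
contact_force: [1.3, -0.4, -1.5]
grip_width: 0.785
```

Run:
```python
from h import *
p,d,k,W=look("wrist","w12"); tp,M,a=tool(); T=(W-tp)@M; v,u=np.indices(d.shape)
print(tp,state()["contact_force"])
e=(abs(T[...,1])<20)&(abs(T[...,2]+29)<6)&(d>0)&(d<190); print("far edge -> centre x",np.percentile(T[e][:,0],99.5)-34)
hs=cv2.cvtColor(p,cv2.COLOR_RGB2HSV); q=(hs[...,1]>140)&((hs[...,0]<6)|(hs[...,0]>174))&(d>0)&(d<130)
(c,w,_)=cv2.minAreaRect(T[q][:,:2].astype(np.float32)); print("mushroom",c,w,np.percentile(T[q][:,2],[5,95]))
plan((481.2,-120.7,35.6),-95.95)
```

```text
[ 481.79479286 -121.20752137   89.98913704] [ 0.57753416 -0.20300693 -1.57970982]
far edge -> centre x -2.683218890390993
mushroom (32.39469909667969, -15.594993591308594) (118.53632354736328, 129.9859619140625) [-60.89851349  -3.15805883]
t 27.1 at [ 481.8 -121.2   90. ] jaw -96.0 | twist -0.0 shift mm [-0.8 -0.5 54.4] q6 1.29
```

View pics/w12.png

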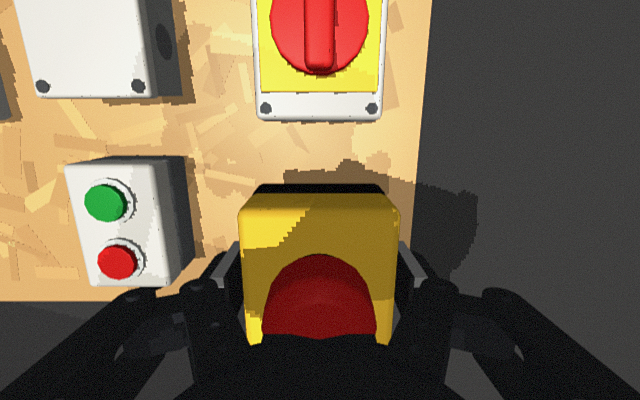

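The held emergency stop (318,270) is below the switch and square with it. I'll lower with about +1.2 mm correction.

apply_moves(rows=[{"xyz":[0.0012,-0.0004,0.012],"twist":0},{"xyz":[0,0,0.018],"twist":0},{"xyz":[0,0,0.012],"twist":0},{"xyz":[0,0,0.006],"twist":0},{"xyz":[0,0,0.003],"twist":0},{"xyz":[0,0,0.001],"twist":0},{"xyz":[0,0,0.0005],"twist":0},{"xyz":[0,0,0],"twist":0},{"xyz":[0,0,0],"twist":0}])

```text
clock: 27.82
tool_pos: [482.1, -120.3, 36.6]
tool_rot: [0.0, 0.999, -0.052, 0.001]
contact_force: [0.4, -0.1, -1.6]
grip_width: 0.783
```

apply_moves(rows=[{"xyz":[0,0,0.0005],"twist":0},{"xyz":[0,0,0.0004],"twist":0},{"xyz":[0,0,0],"twist":0},{"xyz":[0,0,0],"twist":0}])

```text
clock: 28.15
tool_pos: [481.9, -120.2, 35.6]
tool_rot: [0.0, 0.999, -0.052, 0.0]
contact_force: [-2.4, 0.3, 4.1]
grip_width: 0.785
```

apply_moves(rows=[{"xyz":[0,0,-0.0015],"twist":0},{"xyz":[0.001,0.0003,0],"twist":0},{"xyz":[0,0,0],"twist":0},{"xyz":[0,0,0.0005],"twist":0},{"xyz":[0,0,0.0005],"twist":0},{"xyz":[0,0,0.0005],"twist":0},{"xyz":[0,0,0],"twist":0},{"xyz":[0,0,0],"twist":0}])

```text
clock: 28.82
tool_pos: [482.5, -120.4, 35.6]
tool_rot: [0.0, 0.999, -0.052, 0.0]
contact_force: [-2.1, 0.6, 6.4]
grip_width: 0.783
```

apply_moves(rows=[{"xyz":[0,0,0],"twist":0},{"xyz":[0,0,0],"twist":0},{"xyz":[0,0,0],"twist":0},{"xyz":[0,0,0],"twist":0},{"xyz":[0,0,-0.01],"twist":0},{"xyz":[0,0,-0.03],"twist":0},{"xyz":[0,0,-0.035],"twist":0},{"xyz":[0,0,-0.035],"twist":0},{"xyz":[0,0,-0.035],"twist":0},{"xyz":[0,0,-0.035],"twist":0}], claw=-1)

```text
clock: 29.65
tool_pos: [482.2, -120.3, 216.6]
tool_rot: [-0.0, 0.999, -0.052, -0.0]
contact_force: [-0.0, -0.5, -0.8]
grip_width: 1.005
```

apply_moves(rows=[{"xyz":[0,-0.03,0],"twist":0},{"xyz":[0,-0.03,0],"twist":0},{"xyz":[0,0,0],"twist":0},{"xyz":[0,0,0],"twist":0},{"xyz":[0,0,0],"twist":0}])

```text
clock: 30.07
tool_pos: [488.6, -61.0, 214.7]
tool_rot: [0.0, 0.999, -0.052, -0.0]
contact_force: [-0.8, -0.1, -0.4]
grip_width: 1.0
```

Run:
```python
from h import *
p,d,k,W=look("wrist","w13"); report(W,d); print(state()["tool_pos"])
m=optics.masks_of("emergency_stop","wrist")[0]["pixels"]; T=W[m&(W[...,2]>90)&(W[...,2]<100)]; print(rect(T))
```

```text
ms (array([ 590.4, -132.3]), array([88.1, 68.4]), -6.0) 
rs (array([616.3, 115.5]), array([89.5, 70.4]), -6.3) 
cover (array([603.2,  -8.3]), array([64.2, 64.1]), -5.9) 
ss (array([494.3,   3.3]), array([81.2, 54.3]), -5.9) 
es (array([ 480.8, -119.9]), array([68. , 66.9]), 84.0)
cover-mid [-0.2  0.1]
ss-cover [-109.5    0.2]
es-ms [-110.3    1. ]
[488.72633228 -61.39081493 214.73193049]
(array([ 480.4, -119.8]), array([38.9, 38.6]), 48.2)
```

View pics/w13.png

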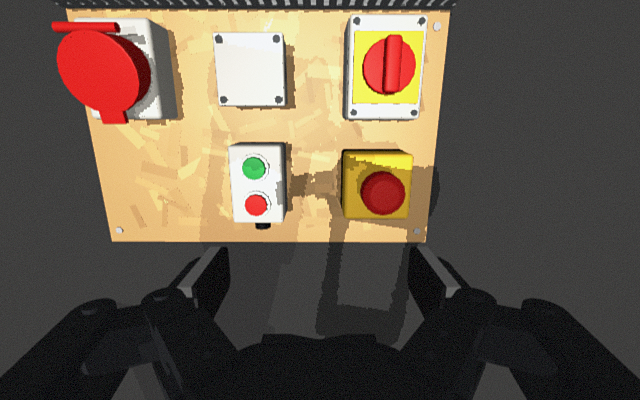

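The final view shows everything in place: cover (250,68), station (257,183) with green uppermost, and emergency stop (378,185) below the switch. All are within about 1 mm. Handing in.

```bash
python3 -c "
from plant import arm; print(arm.job_done())"
```

```text
the job is handed in; nothing more can be done
None
```

The loose devices are set out on the board as asked, and I handed the job in at about 30 s of the 109 s allowed. I placed them in the order given, each lowered until light contact (under 10 N) and then released.

My last wrist-camera check, before handing in, gave:

| Device | Measured position | Squareness |
|---|---|---|
| Junction box with cover | 0.2 mm from the midpoint between switch and socket, in line | within 0.1° |
| Start-stop station | 109.5 mm below the box, 0.2 mm sideways, green button uppermost | within 0.1° |
| Emergency stop | 110.3 mm below the main switch, 1.0 mm sideways | within 0.1° |

- **Cover:** it was seated level, with its top at 58.4 mm against an expected 58 mm. I measured this when I placed it.
- **Measurement limit:** these figures can be no better than the camera calibration, which is good to about 2 mm.
- **Refused calls:** my first two move calls were rejected because some rows left out a key. Nothing moved, and I resent the moves with both keys.
- **Bystanders:** I did not touch the screwdriver, the parts bin or the look-alikes, but I took no final measurement of them.

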